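# Lock a handheld ticket machine into its dock

## Task

Lay the blue handheld ticket machine in the data dock, tail first, slide it fully home against the end stop and let go of it. Then swing the red handle of the dock's toggle clamp over and press it down past its over-centre point until it is on its stop, so that it stays locked by itself and the rubber foot holds the machine flat on the contacts. Seat the machine gently, do not force the handle once it is on its stop, and leave everything else on the counter where it is.

Things in the scene. Friction and masses are not known exactly. Their poses are not given: they have to be found in the camera images.
- dock: Grey plate 285 x 96 x 12 mm fixed down, nest for one machine, toggle clamp behind it. Origin: plate's underside below the middle of a machine that is home; x from clamp to open end, z up; nest floor at z = 12. Side guides (12 mm high, flared lips to 20) 2.5 mm clear of the machine each side, at x = -78 to -40 and 46 to 78 mm; room for fingers between. Over 25 N from the gripper forces it.
- end_stop (a point): Middle of the top edge of the steel end stop's face, at x = -80 mm in the dock, 60 mm wide, 22 mm above the nest floor. The machine's tail belongs against this face. It is rigid; pushing or setting the machine down with more than 60 N is rough.
- contact_place (a point): Middle of the sprung contact block, at the level of the nest floor, at x = -50 mm in the dock. The block (22 x 26 mm) stands 4 mm proud and lifts the tail of a machine that is not clamped; it takes 5 N to start down and 10 N to be flush.
- clamp_place (a point): Nominal arm pivot of the horizontal-handle hold-down clamp (x = -115, z = 80 mm in the dock). It is bolted in slots on packing, so the real pivot is off by up to 4 mm in x and 2 mm in z; this is not measured. It works in the dock's x-z plane at y = 0. At the start it is open: the arm (65 mm to the spindle) stands up about 66 degrees on the +x side, foot clear of the nest.
- handle_place (a point): Nominal pin of the handle on the arm when locked; open, it is 20 mm nearer -x and 13 mm lower. The red grip, 16 mm thick, runs 56 to 133 mm from the pin. It starts 60 to 90 degrees up from level on the -x side; pushed from its +x side it swings to -x and down. Handles are cranked differently: locked, it lies anywhere from level to 25 degrees up. This is not measured: feel for it.
- spindle: Black sprung rubber foot, 16 mm across, origin mid underside. It loads over the last 40 mm of handle travel: push at the grip, 1 to 3 N before, rises to 4 to 11 N (differs), falls to nothing over centre, where the handle snaps away; 3 to 9 mm lower it lies on its rigid stop. Short of centre it springs back and lets go. The foot hardly moves near centre, so it does not show whether the handle is over.
- blue_machine_mid (a point): Centre (half-way up) of the blue handheld ticket machine: a loose block 160 mm long (x), 56 mm wide (y), 44 mm high (z), about 0.42 kg, lying screen up. x points from the tail (black rubber pad on top) to the printer end. At home in the dock its axes agree with the dock's and this point is at x = 0, y = 0 and about 34 mm above the dock's origin.
- blue_machine_pad (a point): Centre of the black rubber pad (44 x 42 mm) on top of the blue machine's tail, 52 mm behind its centre and 44 mm above its underside; the clamp's foot must land on it. When the machine is home this point is at x = -52 mm in the dock, about 60 mm above the dock's origin while unclamped and 56 mm when pressed flat.
- grey_machine_mid (a point): Centre of a second, grey handheld machine of the same size, lying beside the blue one: leave it alone.
- pen_cup: Dark steel pen cup with three pens, 76 mm across, 145 mm high with pens; origin under its middle. Leave it alone.
- rubber_stamp: Self-inking rubber stamp, 58 x 30 mm, 62 mm high; origin under its middle. Leave it alone.
- stapler: Red desk stapler, 132 x 34 mm, about 55 mm high; origin under its middle. Leave it alone.
- calculator: Black desk calculator, 150 x 105 mm, 20 mm high; origin under its middle. Leave it alone.
- coin_dish: Grey round coin dish, 120 mm across, 22 mm high; origin under its middle. Leave it alone.

How it is judged:
On the way, in this order (a step that is already met when the one before it is completed fails the run):
1. the blue machine lies home in the dock, tail against the end stop (within about 3 mm), let go, the clamp not yet on it (x of blue_machine_pad in the frame of dock between -0.055 and -0.048 m and y of blue_machine_pad in the frame of dock between -0.004 and 0.004 m and y of blue_machine_mid in the frame of dock between -0.004 and 0.004 m and contact force between the fingers and blue_machine below 0.3 N and z of blue_machine_pad in the frame of dock below 0.063 m and contact force between spindle and blue_machine below 0.5 N), for 0.2 s.
2. the clamp holds by itself: its foot bears on the machine, the machine is flat, and the gripper is off the clamp (x of blue_machine_pad in the frame of dock between -0.055 and -0.0495 m and y of blue_machine_pad in the frame of dock between -0.004 and 0.004 m and y of blue_machine_mid in the frame of dock between -0.004 and 0.004 m and contact force between the fingers and blue_machine below 0.3 N and contact force between the fingers and dock below 0.3 N and contact force between spindle and blue_machine above 10 N and z of blue_machine_pad in the frame of dock below 0.0573 m and angle between blue_machine_mid's own z axis and vertical below 0.012 rad), for 0.3 s.
At the end, for the whole second after the job is handed in: Blue machine home in the dock (tail within 2.5 mm of the stop, 4 mm sideways), flat (pad under 1.3 mm above flush, tilt under 0.012 rad), at rest, the clamp's foot bearing on it with over 10 N, the gripper off both (all of step 2 and linear speed of blue_machine below 0.01 m/s); the robot touches nothing.
It fails at once if the clamp or dock is forced: more than 25 N between the gripper or arm and the dock with its clamp (contact force between any of the fingers, the arm and dock above 25 N).
It fails at once if the machine is seated roughly: more than 60 N between machine and dock before the clamp's foot is on it (contact force between spindle and blue_machine below 0.5 N and contact force between blue_machine and dock above 60 N).
It fails at once if something else on the counter is moved by more than 20 mm (distance of any of grey_machine_mid, pen_cup, rubber_stamp, stapler, calculator, coin_dish from where it was at the start of the episode above 0.02 m).
It also fails if it takes over 61 s, if anything falls off the work surface, if the arm or the gripper's body presses on something with over 40 N, if the wrist force passes 120 N, or if a joint passes its speed limit or range.

## Robot

A 6-joint arm with a two-finger parallel gripper is mounted at the origin on the work surface. World frame = base frame: x ahead of the robot, y to its left, z up, the work surface at z = 0. Lengths are in m, angles in rad, forces in N, time in s.
With the tool pointing down it reaches from about 0.325 to 1 m from the base axis. Payload 5.1 kg.
Tool frame: the origin (TCP) lies at the very end of the fingers, on their centre line; the grasp point (between the pads) lies behind it (ctrl.hold_point_z is the z of the grasp point in the tool frame, in m); z points along the fingers, y is the direction in which the jaws open and shut (so a half turn about z gives the same grasp; the last joint's range is limited). The gripper opens to 85 mm and grips with 20 to 120 N. Pads are 22 mm wide; open, the fingers measure 114 mm over their backs; the gripper's body (76 mm by 85 mm) begins 54 mm behind the grasp point. The pads swing forward as they close: fully open they stand 13 mm farther back than shut.
Start: joints at [-1.376, 0.124, 1.65, -0, 1.367, -0.083], TCP at [0.178, -0.625, 0.231] pointing down, gripper open.
Joint ranges: [-2.61, 2.61], [-1.02, 2.33], [0.03, 2.71], [-1.35, 4.49], [0.32, 2.68], [-2.91, 2.91]. Speed limits (rad/s): [2.57, 2.57, 3.14, 3.14, 3.14, 3.14].

## Interface

Orientations are given as a unit quaternion [w, x, y, z].
In Python, from workcell import ctrl gives the robot as it stands.
- The arm moves only by the tool carry_out, never from a script. Its arguments are lists of equal length, an entry for each row: "linear": the shift along the tool's x, y, z in cm, a list of three; "spin": the turn about the tool's z in rad; "jaw": the closure, from -1 (fully open) to 1 (shut), so that 0 is half open. In form: {"linear": [[dx, dy, dz], ...], "spin": [spin, ...], "jaw": [jaw, ...]}. A call has 1 to 20 rows; each row is the pose to reach, as a shift and turn from the pose commanded when the call began, along the tool's axes at that moment; what a row does not reach only later rows make up. A row lasts 1/12 s, in which the tool goes at most 41.7 mm and 7.16 degrees, less where a joint would pass 70% of its speed; a pose out of reach is approached as far as the arm can. A call with a gripper value outside its range is refused whole. The fingers move at their own pace and stop on an object; the grip force is fixed at half the most. Time passes only in rows, so rows that repeat a pose let the fingers close. It gives the time, the measured TCP pose, the force and the opening at its end, in the units of the state.
- ctrl.get_obs(): the state, without advancing time (a new reading comes with each control period).
- ctrl.read_camera(name): name is "scene" or "top"; returns (picture, depth): 384x512x3 uint8, red, green, blue; 384x512 float32, m along the optical axis (not along the pixel's ray), 0 where there is no reading.
- ctrl.calibration(name): a dict with "mtx" (3x3 intrinsics, pixels), "R" (3x3) and "t" (3): a world point X has camera coordinates R X + t. Camera axes: x right, y down, z forward; pixel columns grow to the right and rows downward; lengths in m; the calibration is good to about 2 mm. A picture is of the moment at which its call begins. calibration takes no time and is no camera call.
- ctrl.job_done(): hands the job in, once; it reports no verdict.
The state is a dict: "clock": time; "q": joint angles; "qd": joint speeds; "joint_efforts": joint torques, N m; "tcp_pos": TCP position; "ee_rot": TCP orientation; "contact_force": force on the tool from outside, world axes, zero at the start; "wrist_torque": the same for the moment, N m; "finger_gap": opening from 0.0 (shut) to 1.0 (fully open).
Only numpy, scipy, OpenCV 4.12 (cv2) and the standard library are available. Lean on these libraries where they do the work, as an engineer would, in place of code of your own. Each camera call takes 0.05 s, during which the arm holds its last target. There are 200 camera calls.

## Working session

There is one attempt and no reset: what is moved stays moved. The work goes in short steps, Python scripts to look and compute and a tool call to move; the robot and the scene stay as the last step left them, time stands still between calls to the robot, and variables do not carry over. Pictures are saved under pics/ and viewed, about 8 in all and at most 12, crops included, and the job is handed in when it is done.

Besides the shell and the picture viewer there is one more tool, called as name(argument=value, ...), one argument or row to a line, values as JSON. carry_out: Moves the arm, as the interface text tells. Its arguments: {"type":"object","properties":{"linear":{"type":"array"},"spin":{"type":"array"},"jaw":{"type":"array"}},"required":["linear","spin","jaw"]}

```bash
mkdir -p pics
cat > h.py <<'E'
import numpy as np,cv2
from workcell import ctrl
def cam(n):
    p,d=ctrl.read_camera(n); c=ctrl.calibration(n); return p,d,c
def cloud(d,c):
    v,u=np.mgrid[:d.shape[0],:d.shape[1]]
    K=c["mtx"];X=np.stack([(u-K[0,2])/K[0,0]*d,(v-K[1,2])/K[1,1]*d,d],-1)
    return (X-np.array(c["t"]))@np.array(c["R"])
E
python3 - <<'E'
from h import *
ims=[]
for n in("scene","top"):
    p,d,c=cam(n); np.savez(n+".npz",p=p,d=d); cv2.imwrite(f"pics/{n}0.png",p[:,:,::-1])
    c_=-np.array(c["R"]).T@np.array(c["t"]);print(n,c_,np.array(c["R"])[2],c["mtx"][0][0])
print(ctrl.get_obs(),ctrl.hold_point_z)
E
```

```text
scene [1.44056193 0.46093216 0.99748969] [-0.63957048 -0.35509819 -0.68180266] 442.2916202429825
top [ 0.38985527 -0.03091119  1.2982769 ] [ 0.14986912  0.00400429 -0.98869774] 430.08222544479884
{'clock': 0.1, 'q': array([-1.37560726e+00,  1.24444721e-01,  1.65151409e+00, -6.01690113e-05,
        1.36746615e+00, -8.26124715e-02]), 'qd': array([ 0.00014164,  0.00053419, -0.00278414, -0.00039486,  0.001022  ,
       -0.000226  ]), 'joint_efforts': array([ 8.43175394e-05, -4.24933326e+01, -3.66652966e+01, -2.13312655e-04,
        3.94688934e-03, -1.29304635e-05]), 'tcp_pos': array([ 0.17810225, -0.62456945,  0.2301866 ]), 'ee_rot': array([-9.13041531e-04,  9.90367527e-01,  1.38460539e-01, -8.09538028e-05]), 'contact_force': array([-0.8402392 ,  0.17811568,  0.25103915]), 'wrist_torque': array([-0.03887276,  0.01666748,  0.01918557]), 'finger_gap': 0.9974242479775288} -0.0187
```

View pics/scene0.png

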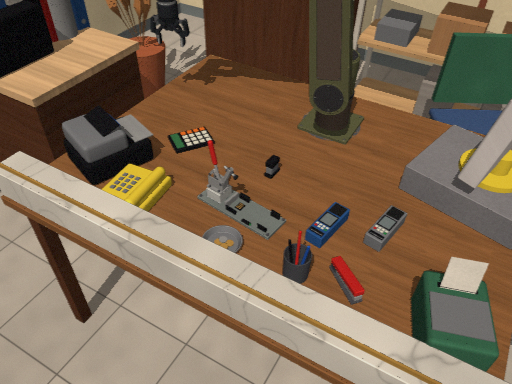

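View pics/top0.png

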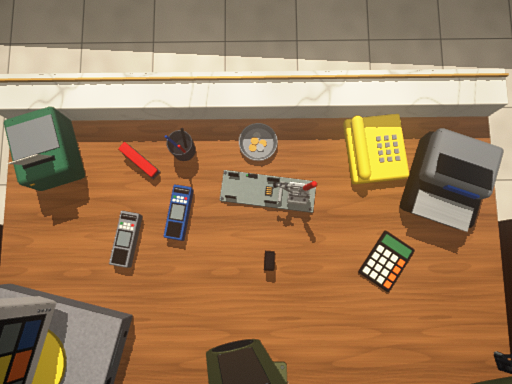

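The top view shows the dock at about (268,192), its open end to the left (world +y) and the clamp at the right. The blue machine is at (178,212) with its tail towards the robot, the grey one at (125,240).

Run:
```python
from h import *
S={}
for n in("scene","top"):
    z=np.load(n+".npz");S[n]=(z["p"],z["d"],cloud(z["d"],ctrl.calibration(n)))
p,d,P=S["top"]
hsv=cv2.cvtColor(p,cv2.COLOR_RGB2HSV)
def show(m,name):
    pts=P[m][:,:2].astype(np.float32)
    r=cv2.minAreaRect(pts);print(name,m.sum(),np.round(r[0],4),np.round(r[1],4),round(r[2],2),"zmed",np.median(P[m][:,2]).round(4));print(np.round(cv2.boxPoints(r),4).tolist())
v,u=np.mgrid[:384,:512]
box=lambda a,b,c,e:(u>=a)&(u<=b)&(v>=c)&(v<=e)
show(box(155,200,175,250)&(P[...,2]>.036)&(P[...,2]<.06),"blue top")
show(box(100,150,200,275)&(P[...,2]>.036)&(P[...,2]<.06),"grey top")
show(box(210,330,160,225)&(P[...,2]>.008)&(P[...,2]<.017),"plate")
# blue by colour, black pad
m=box(155,200,175,250)&(P[...,2]>.036)&(hsv[...,2]<60); print("pad",m.sum(),P[m].mean(0))
# dock: heights map along plate
m=box(210,330,160,225)&(P[...,2]>.008)
for lo,hi in((.02,.028),(.028,.04),(.04,.07),(.07,.12),(.12,.2),(.2,.3)):
    k=m&(P[...,2]>lo)&(P[...,2]<=hi)
    if k.sum():print(lo,hi,k.sum(),P[k].mean(0).round(3),P[k].min(0).round(3),P[k].max(0).round(3))
for n in S:
    p,d,Q=S[n];h=cv2.cvtColor(p,cv2.COLOR_RGB2HSV)
    r=((h[...,0]<6)|(h[...,0]>174))&(h[...,1]>180)&(h[...,2]>90)&(Q[...,2]>.07)&(Q[...,0]>.3)&(Q[...,0]<.7)&(abs(Q[...,1]+.13)<.12)
    q=Q[r];print(n,"red",r.sum(),q.mean(0).round(3))
    o=q[np.argsort(q[:,2])];print(o[:12].mean(0).round(3),o[-12:].mean(0).round(3))
    mm=q-q.mean(0);print(np.linalg.svd(mm,full_matrices=False)[2][0].round(3))
pp=S["top"][0][150:245,100:340];cv2.imwrite("pics/top1.png",cv2.resize(pp,None,fx=3.3,fy=3.3,interpolation=2)[:,:,::-1])
pp=S["scene"][0][130:250,180:420];cv2.imwrite("pics/sc1.png",cv2.resize(pp,None,fx=3.3,fy=3.3,interpolation=2)[:,:,::-1])
```

```text
blue top 1037 [0.5355 0.2122] [0.0566 0.1599] 80.19 zmed 0.0447
[[0.45190000534057617, 0.19789999723434448], [0.6093999743461609, 0.17069999873638153], [0.6190999746322632, 0.2264000028371811], [0.46160000562667847, 0.25369998812675476]]
grey top 1075 [0.4583 0.3668] [0.0579 0.1596] 79.57 zmed 0.0448
[[0.37450000643730164, 0.35269999504089355], [0.531499981880188, 0.3239000141620636], [0.5419999957084656, 0.3808000087738037], [0.38499999046325684, 0.4097000062465668]]
plate 1955 [ 0.5943 -0.0666] [0.1856 0.3579] 1.18 zmed 0.0126
[[0.49779999256134033, 0.11050000041723251], [0.5052000284194946, -0.24740000069141388], [0.6906999945640564, -0.243599995970726], [0.6833000183105469, 0.11429999768733978]]
pad 220 [0.50026173 0.21807726 0.04456804]
0.02 0.028 76 [ 0.606 -0.039  0.024] [ 0.551 -0.159  0.02 ] [0.693 0.074 0.028]
0.028 0.04 146 [ 0.6   -0.042  0.033] [ 0.556 -0.164  0.028] [0.655 0.073 0.039]
0.04 0.07 225 [ 0.58  -0.141  0.053] [ 0.556 -0.175  0.041] [ 0.619 -0.112  0.069]
0.07 0.12 150 [ 0.585 -0.138  0.093] [ 0.571 -0.171  0.07 ] [ 0.603 -0.104  0.12 ]
0.12 0.2 149 [ 0.591 -0.112  0.149] [ 0.577 -0.165  0.12 ] [ 0.605 -0.067  0.2  ]
0.2 0.3 39 [ 0.583 -0.167  0.213] [ 0.576 -0.175  0.201] [ 0.593 -0.16   0.22 ]
scene red 118 [ 0.591 -0.161  0.18 ]
[ 0.592 -0.154  0.144] [ 0.588 -0.17   0.213]
[ 0.042  0.225 -0.974]
top red 68 [ 0.577 -0.158  0.227]
[ 0.583 -0.151  0.155] [ 0.551 -0.145  0.398]
[ 0.169 -0.11  -0.979]
```

View pics/top1.png

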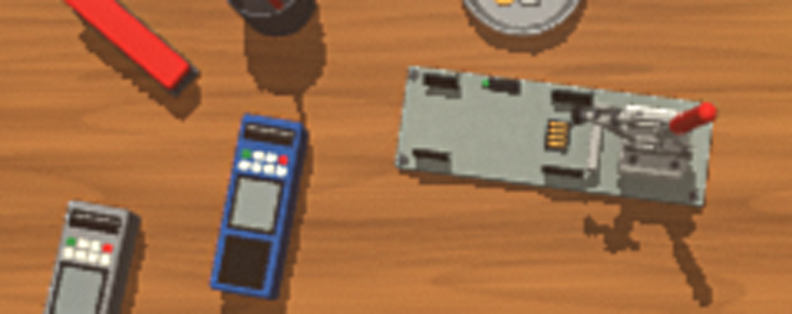

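View pics/sc1.png

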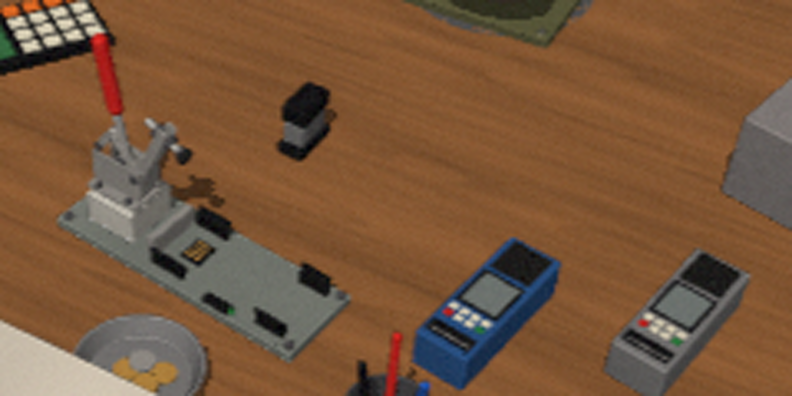

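The crops confirm the pad at the blue machine's near end, the end stop at top1 column ~598, contacts at ~558 and the open end at ~402. The handle is upright at (693,117).

Run:
```python
from h import *
for n,b in(("top",(212,325,165,215)),("scene",(190,290,180,240))):
    z=np.load(n+".npz");p=z["p"];c=ctrl.calibration(n);P=cloud(z["d"],c)
    hsv=cv2.cvtColor(p,cv2.COLOR_RGB2HSV);v,u=np.mgrid[:384,:512]
    B=(u>=b[0])&(u<=b[1])&(v>=b[2])&(v<=b[3])
    m=(B&(hsv[...,1]<70)&(abs(P[...,2]-.0125)<.005)).astype(np.uint8)
    k,L,st,_=cv2.connectedComponentsWithStats(m);i=1+np.argmax(st[1:,4]);m=L==i
    q=P[m].copy()
    # cast to plane z=.012
    K=np.array(c["mtx"]);R=np.array(c["R"]);C=-R.T@np.array(c["t"])
    ray=np.stack([(u[m]-K[0,2])/K[0,0],(v[m]-K[1,2])/K[1,1],np.ones(m.sum())],-1)@R
    X=(C+ray*((.012-C[2])/ray[:,2])[:,None])[:,:2].astype(np.float32)
    r=cv2.minAreaRect(X);print(n,m.sum(),np.round(r[0],4),np.round(r[1],4),r[2],np.round(cv2.boxPoints(r),4).tolist(),np.median(q[:,2]))
    # dock axes guess: plate long axis
    bp=cv2.boxPoints(r);e=[bp[1]-bp[0],bp[2]-bp[1]];e=max(e,key=np.linalg.norm);e=e/np.linalg.norm(e);e=e*np.sign(e[1])
    nrm=np.array([-e[1],e[0]])
    A=P[B&(P[...,2]>.006)&(P[...,2]<.25)];s=A[:,:2]-r[0];xx=s@e;yy=s@nrm
    print("axis",e,np.degrees(np.arctan2(e[1],e[0])))
    for lo in np.arange(-.145,.145,.005):
        k=(xx>=lo)&(xx<lo+.005)&(abs(yy)<.05)
        if k.sum():
            w=k&(A[:,2]>.018);print(round(lo*1000),k.sum(),"zmed%.0f max%.0f"%(np.median(A[k,2])*1e3,A[k,2].max()*1e3), np.round(np.sort(yy[w])*1e3)[[0,-1]] if w.sum() else "", end=" | ")
    print()
```

```text
top 1902 [ 0.5998 -0.0541] [0.2828 0.0954] 82.1961441040039 [[0.5333999991416931, -0.18770000338554382], [0.6279000043869019, -0.20069999992847443], [0.6662999987602234, 0.0794999971985817], [0.5717999935150146, 0.09239999949932098]] 0.012630606237138802
axis [0.1357824  0.99073875] 82.19613
-145 26 zmed12 max17  | -140 39 zmed13 max17  | -135 39 zmed13 max18  | -130 37 zmed12 max17  | -125 32 zmed13 max218 [-8. 41.] | -120 47 zmed55 max219 [-12.  29.] | -115 55 zmed55 max220 [-8. 29.] | -110 64 zmed57 max216 [-27.  30.] | -105 67 zmed56 max189 [-30.  29.] | -100 59 zmed55 max173 [-30.  30.] | -95 58 zmed52 max147 [-29.  29.] | -90 55 zmed53 max109 [-29.  37.] | -85 52 zmed53 max93 [-30.  41.] | -80 54 zmed51 max92 [-30.  35.] | -75 53 zmed52 max90 [-30.  30.] | -70 52 zmed52 max100 [-29.  29.] | -65 61 zmed38 max152 [-28.  43.] | -60 50 zmed14 max152 [-5. 19.] | -55 54 zmed13 max148 [-8.  8.] | -50 55 zmed13 max154 [-7. 33.] | -45 48 zmed14 max151 [-7. 29.] | -40 54 zmed34 max150 [-30.  29.] | -35 58 zmed17 max149 [-31.  30.] | -30 51 zmed15 max140 [-39.  38.] | -25 55 zmed14 max138
[... 2372 characters left out ...]
11 max16  | 15 36 zmed12 max16  | 20 31 zmed12 max14  | 25 45 zmed11 max17  | 30 35 zmed11 max14  | 35 38 zmed10 max16  | 40 33 zmed11 max16  | 45 35 zmed12 max18  | 50 39 zmed12 max19 [-42. -42.] | 55 37 zmed12 max17  | 60 38 zmed11 max15  | 65 41 zmed11 max16  | 70 35 zmed11 max15  | 75 35 zmed12 max16  | 80 32 zmed11 max16  | 85 34 zmed12 max17  | 90 29 zmed13 max33 [-34.  39.] | 95 46 zmed13 max33 [-35.  43.] | 100 43 zmed13 max36 [-37.  42.] | 105 40 zmed14 max33 [-36.  40.] | 110 45 zmed13 max33 [-36.  39.] | 115 39 zmed14 max34 [-35.  38.] | 120 56 zmed13 max33 [-35.  40.] | 125 42 zmed11 max15  | 130 36 zmed11 max18 [-36. -36.] | 135 52 zmed11 max19 [38. 38.] | 140 12 zmed10 max16  |
```

```bash
cat >> h.py <<'E'
from scipy.spatial.transform import Rotation as Ro
O=np.array([.6085,-.009,0]); TH=np.radians(82.1)
E=np.array([[np.cos(TH),-np.sin(TH),0],[np.sin(TH),np.cos(TH),0],[0,0,1]]) # columns dock axes
def dock(p): return O+E@np.array(p)
def to(p,ang=None):
    o=ctrl.get_obs();R=Ro.from_quat(o["ee_rot"],scalar_first=True).as_matrix()
    cur=np.arctan2(R[1,0],R[0,0]); print("at",o["tcp_pos"].round(4),"xang",cur.round(4),"gap",round(o["finger_gap"],3),"F",o["contact_force"].round(2),"t",o["clock"])
    print("cm",(R.T@(np.array(p)-o["tcp_pos"])*100).round(2),"spin",None if ang is None else round(-((ang-cur+np.pi)%(2*np.pi)-np.pi),4))
E
python3 -c "
from h import *
to([.5355,.2122,.15],np.radians(-9.8))
to([.5355,.2122,.23],np.radians(-9.8))"
```

```text
at [ 0.1781 -0.6246  0.2302] xang 0.2778 gap 0.997 F [-0.84  0.18  0.25] t 0.1
cm [ 57.32 -70.65   8.15] spin 0.4489
at [ 0.1781 -0.6246  0.2302] xang 0.2778 gap 0.997 F [-0.84  0.18  0.25] t 0.1
cm [ 57.32 -70.67   0.15] spin 0.4489
```

carry_out(
  linear=[
    [57.3,-70.7,0],
    [57.3,-70.7,0],
    [57.3,-70.7,0],
    [57.3,-70.7,0],
    [57.3,-70.7,0],
    [57.3,-70.7,0],
    [57.3,-70.7,0],
    [57.3,-70.7,0],
    [57.3,-70.7,0],
    [57.3,-70.7,0],
    [57.3,-70.7,0],
    [57.3,-70.7,0],
    [57.3,-70.7,0],
    [57.3,-70.7,0],
    [57.3,-70.7,0],
    [57.3,-70.7,0],
    [57.3,-70.7,0],
    [57.3,-70.7,0],
    [57.3,-70.7,0],
    [57.3,-70.7,0],
  ],
  spin=[0.449,0.449,0.449,0.449,0.449,0.449,0.449,0.449,0.449,0.449,0.449,0.449,0.449,0.449,0.449,0.449,0.449,0.449,0.449,0.449],
  jaw=[-1,-1,-1,-1,-1,-1,-1,-1,-1,-1,-1,-1,-1,-1,-1,-1,-1,-1,-1,-1],
)

```text
clock: 1.77
tcp_pos: [0.5053, 0.1437, 0.2309]
ee_rot: [0.0, 0.996, -0.085, -0.0]
contact_force: [0.4, 0.3, 0.2]
finger_gap: 1.002
```

```bash
python3 -c "
from h import *
to([.5355,.2122,.15],np.radians(-9.8))
to([.5355,.2122,.012],np.radians(-9.8))"
```

```text
at [0.5053 0.1437 0.2309] xang -0.1704 gap 1.002 F [0.44 0.29 0.17] t 1.7667
cm [ 1.82 -7.27  8.08] spin 0.0006
at [0.5053 0.1437 0.2309] xang -0.1704 gap 1.002 F [0.44 0.29 0.17] t 1.7667
cm [ 1.82 -7.27 21.88] spin 0.0006
```

carry_out(
  linear=[
    [1.8,-7.2,8],
    [1.8,-7.2,8],
    [1.8,-7.2,8],
    [1.8,-7.2,8],
    [1.8,-7.2,8],
    [1.8,-7.2,8],
  ],
  spin=[0,0,0,0,0,0],
  jaw=[-1,-1,-1,-1,-1,-1],
)

```text
clock: 2.27
tcp_pos: [0.5355, 0.2088, 0.1521]
ee_rot: [0.0, 0.996, -0.086, 0.0]
contact_force: [-0.1, -0.5, -0.6]
finger_gap: 1.002
```

Run:
```python
from h import *
to([.5355,.2122,.012],np.radians(-9.8))
for n in("scene","top"):
    p,d,c=cam(n);P=cloud(d,c);cv2.imwrite(f"pics/{n}2.png",p[:,:,::-1])
    hsv=cv2.cvtColor(p,cv2.COLOR_RGB2HSV)
    m=(hsv[...,0]>100)&(hsv[...,0]<125)&(hsv[...,1]>120)&(abs(P[...,2]-.0445)<.004)&(abs(P[...,0]-.53)<.12)&(abs(P[...,1]-.21)<.08)
    r=cv2.minAreaRect(P[m][:,:2].astype(np.float32));print(n,m.sum(),r)
    a=P[(P[...,2]>.1)&(P[...,2]<.165)&(abs(P[...,0]-.53)<.1)&(abs(P[...,1]-.21)<.1)]
    if len(a):print("finger tips",len(a),a.mean(0),a.min(0),a.max(0))
```

```text
at [0.5355 0.2088 0.1521] xang -0.1713 gap 1.002 F [-0.07 -0.53 -0.61] t 2.2667
cm [-0.06 -0.33 14.01] spin -0.0003
scene 237 ((0.5388092398643494, 0.2120572328567505), (0.05533822998404503, 0.15999053418636322), 80.01644897460938)
top 109 ((0.5543313026428223, 0.18851026892662048), (0.13089342415332794, 0.045273307710886), 11.883155822753906)
```

carry_out(
  linear=[
    [0.1,-0.3,4],
    [0.1,-0.3,8],
    [0.1,-0.3,11],
    [0.1,-0.3,13],
    [0.1,-0.3,14],
    [0.1,-0.3,14],
    [0.1,-0.3,14],
    [0.1,-0.3,14],
    [0.1,-0.3,14],
    [0.1,-0.3,14],
    [0.1,-0.3,14],
    [0.1,-0.3,14],
    [0.1,-0.3,14],
  ],
  spin=[0,0,0,0,0,0,0,0,0,0,0,0,0],
  jaw=[-1,-1,-1,-1,-1,-1,1,1,1,1,1,1,1],
)

```text
clock: 3.45
tcp_pos: [0.5391, 0.2125, 0.0144]
ee_rot: [-0.001, 0.996, -0.085, 0.002]
contact_force: [-1.5, -1.4, 6.6]
finger_gap: 0.647
```

carry_out(
  linear=[
    [0,0,-2],
    [0,0,-6],
    [0,0,-10],
    [0,0,-14],
    [0,0,-17],
    [0,0,-17],
    [0,0,-17],
  ],
  spin=[0,0,0,0,0,0,0],
  jaw=[1,1,1,1,1,1,1],
)

```text
clock: 4.03
tcp_pos: [0.5378, 0.2125, 0.1839]
ee_rot: [-0.001, 0.996, -0.085, 0.002]
contact_force: [-1.0, -0.9, -3.3]
finger_gap: 0.646
```

Run:
```python
from h import *
print(dock([.04,0,.18]))
to(dock([.04,0,.18]),TH)
```

```text
[0.61399778 0.03062038 0.18      ]
at [0.5378 0.2125 0.1839] xang -0.1711 gap 0.646 F [-1.05 -0.86 -3.29] t 4.0333
cm [10.6  16.63  0.4 ] spin -1.604
```

carry_out(
  linear=[
    [0.8,1.2,0.4],
    [1.6,2.4,0.4],
    [2.5,4,0.4],
    [3.4,5.4,0.4],
    [4.3,6.8,0.4],
    [5.2,8.2,0.4],
    [6.1,9.6,0.4],
    [7,11,0.4],
    [7.9,12.4,0.4],
    [8.8,13.8,0.4],
    [9.7,15.2,0.4],
    [10.2,16,0.4],
    [10.6,16.6,0.4],
    [10.6,16.6,0.4],
    [10.6,16.6,0.4],
    [10.6,16.6,0.4],
    [10.6,16.6,0.4],
  ],
  spin=[-0.12,-0.24,-0.36,-0.48,-0.6,-0.72,-0.84,-0.96,-1.08,-1.2,-1.32,-1.44,-1.55,-1.604,-1.604,-1.604,-1.604],
  jaw=[1,1,1,1,1,1,1,1,1,1,1,1,1,1,1,1,1],
)

```text
clock: 5.45
tcp_pos: [0.6118, 0.0307, 0.1752]
ee_rot: [-0.001, 0.755, 0.656, -0.001]
contact_force: [-0.4, 0.3, -3.4]
finger_gap: 0.644
```

Run:
```python
from h import *
to(dock([.025,0,.06]),TH)
for n in("scene","top"):
    p,d,c=cam(n);P=cloud(d,c);cv2.imwrite(f"pics/{n}3.png",p[:,:,::-1]);np.savez(n+"3.npz",p=p,d=d)
    hsv=cv2.cvtColor(p,cv2.COLOR_RGB2HSV)
    b=(hsv[...,0]>100)&(hsv[...,0]<125)&(hsv[...,1]>100)
    k=b&(P[...,2]>.12)&(P[...,2]<.25)&(abs(P[...,0]-.61)<.1)&(abs(P[...,1]-.03)<.15)
    q=P[k];zt=np.percentile(q[:,2],90);t=q[abs(q[:,2]-zt)<.006];r=cv2.minAreaRect(t[:,:2].astype(np.float32));print(n,k.sum(),zt,r,"minz",q[:,2].min())
    L=(q-O)@E;print(L.min(0).round(4),L.max(0).round(4))
s=cv2.imread("pics/scene3.png")[110:250,180:360];t=cv2.imread("pics/top3.png")[130:240,200:340]
a=cv2.resize(s,(540,420));b=cv2.resize(t,(534,420));cv2.imwrite("pics/v3.png",cv2.resize(np.hstack([a,b]),None,fx=.74,fy=.74))
```

```text
at [0.6118 0.0307 0.1752] xang 1.4318 gap 0.644 F [-0.41  0.3  -3.38] t 5.45
cm [-1.48  0.26 11.52] spin -0.0011
scene 719 0.204669171689405 ((0.6193979978561401, 0.02664678543806076), (0.15816612541675568, 0.07024864852428436), 82.3365707397461) minz 0.16059729480234886
[-0.0437 -0.0632  0.1606] [0.1167 0.0539 0.2492]
top 226 0.20804960031558134 ((0.6089995503425598, 0.02416618913412094), (0.14942649006843567, 0.05408961698412895), 83.65187072753906) minz 0.18081475144274367
[-0.0419 -0.0253  0.1808] [0.1075 0.03   0.211 ]
```

View pics/v3.png

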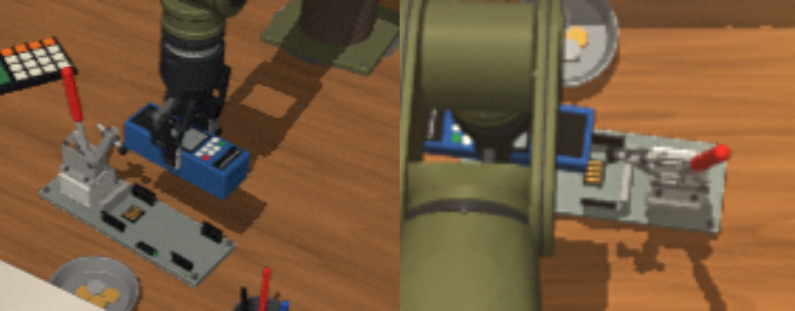

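The hand view shows the machine held level and square, tail towards the clamp, in line with the nest; the clamp foot is just ahead of the tail. I compare both cameras with the robot frame.

Run:
```python
from h import *
tcp=np.array([.6118,.0307,0])
print("tcp dock",((tcp-O)@E).round(4))
for n in("scene","top"):
    z=np.load(n+"3.npz");p=z["p"];P=cloud(z["d"],ctrl.calibration(n))
    hsv=cv2.cvtColor(p,cv2.COLOR_RGB2HSV)
    b=(hsv[...,0]>100)&(hsv[...,0]<125)&(hsv[...,1]>100)&(P[...,2]>.15)&(P[...,2]<.25)
    L=(P-O)@E
    b&=(abs(L[...,1])<.045)&(L[...,0]>-.06)&(L[...,0]<.14)
    zt=np.median(L[b&(L[...,2]>.198)&(L[...,2]<.215)][:,2]);
    t=b&(abs(L[...,2]-zt)<.0045)
    print(n,"ztop",zt,t.sum())
    for a in np.arange(-.05,.125,.0125):
        k=t&(L[...,0]>=a)&(L[...,0]<a+.0125)
        if k.sum()>2: print(round(a,3),k.sum(),L[k][:,1].min().round(4),L[k][:,1].max().round(4),end=" | ")
    print("x range",np.percentile(L[t][:,0],[0,1,99,100]).round(4))
    # dock plate x/y re-measure: guides y edges and stop, from high pts 0.028..0.04
    g=(L[...,2]>.027)&(L[...,2]<.04)&(abs(L[...,1])<.045)
    for nm,lo,hi in(("tailguides",-.075,-.043),("endguides",.048,.076)):
        k=g&(L[...,0]>lo)&(L[...,0]<hi);y=L[k][:,1];
        if k.sum(): print(nm,k.sum(),"neg",y[y<0].min() if (y<0).any() else 0,y[y<0].mean(),"pos",y[y>0].max() if (y>0).any() else 0,y[y>0].mean())
```

```text
tcp dock [0.0398 0.0022 0.    ]
scene ztop 0.20328647857098353 259
-0.05 17 -0.0287 0.0247 | -0.038 16 -0.0278 0.0242 | -0.025 12 -0.0285 -0.019 | -0.013 12 -0.0278 0.0244 | -0.0 3 -0.0275 0.024 | 0.025 7 -0.041 0.0288 | 0.037 7 -0.023 0.0292 | 0.05 29 -0.0288 0.0273 | 0.062 19 -0.0285 0.0263 | 0.075 38 -0.0301 0.0283 | 0.087 33 -0.0285 0.0283 | 0.1 46 -0.0303 0.028 | 0.112 20 -0.0292 0.0187 | x range [-0.0422 -0.0409  0.1152  0.116 ]
tailguides 35 neg -0.041203881000634025 -0.03739338901515221 pos 0.03998326361281619 0.03515341081520969
endguides 32 neg -0.03882847859736017 -0.03649828883013909 pos 0.04075171305325321 0.03555848431451511
top ztop 0.2054344641654452 189
-0.05 34 -0.0249 0.0278 | -0.038 35 -0.0245 0.0295 | -0.025 21 -0.0253 0.0285 | 0.012 11 0.0241 0.0296 | 0.062 14 0.0139 0.0287 | 0.075 20 -0.0001 0.0294 | 0.087 41 -0.0054 0.0294 | 0.1 7 0.0256 0.03 | x range [-0.0419 -0.0414  0.1049  0.1071]
tailguides 49 neg -0.037852672569013514 -0.03331270726934907 pos 0.04037607601312021 0.03754818862422425
```

carry_out(
  linear=[
    [0,0,3],
    [0,0,6],
    [0,0,9],
    [0,0,10.5],
    [0,0,11.5],
    [0,0,12],
    [0,0,12.5],
    [0,0,13],
    [0,0,13.4],
    [0,0,13.7],
    [0,0,13.7],
    [0,0,13.7],
  ],
  spin=[0,0,0,0,0,0,0,0,0,0,0,0],
  jaw=[1,1,1,1,1,1,1,1,1,1,1,1],
)

```text
clock: 6.55
tcp_pos: [0.6132, 0.0304, 0.0407]
ee_rot: [0.0, 0.754, 0.657, 0.0]
contact_force: [-0.2, 0.0, -3.9]
finger_gap: 0.649
```

Run:
```python
from h import *
to(O+E@np.array([.002,.0018,.033]),TH)
o=ctrl.get_obs();print("dock tcp",((o["tcp_pos"]-O)@E).round(4),"F dock",(o["contact_force"]@E).round(2),o["wrist_torque"].round(2))
```

```text
at [0.6132 0.0304 0.0407] xang 1.4328 gap 0.649 F [-0.19  0.02 -3.86] t 6.55
cm [-3.77 -0.1   0.77] spin -0.0001
dock tcp [0.0397 0.0008 0.0407] F dock [-0.01  0.2  -3.86] [0.03 0.01 0.  ]
```

carry_out(
  linear=[
    [0,-0.1,0.2],
    [0,-0.1,0.4],
    [0,-0.1,0.6],
    [0,-0.1,0.7],
    [0,-0.1,0.7],
    [0,-0.1,0.7],
  ],
  spin=[0,0,0,0,0,0],
  jaw=[1,1,1,1,1,1],
)

```text
clock: 7.05
tcp_pos: [0.6119, 0.0306, 0.0332]
ee_rot: [-0.0, 0.754, 0.657, -0.0]
contact_force: [-0.9, -0.1, -3.4]
finger_gap: 0.647
```

```bash
cat > st.py <<'E'
from h import *
o=ctrl.get_obs();print("dock tcp",((o["tcp_pos"]-O)@E).round(4),"F dock",(o["contact_force"]@E).round(2),"T",(o["wrist_torque"]@E).round(2),"gap",round(o["finger_gap"],3),o["clock"])
E
python3 st.py
```

```text
dock tcp [0.0397 0.0021 0.0332] F dock [-0.27  0.89 -3.44] T [-0.01 -0.09  0.  ] gap 0.647 7.05
```

carry_out(
  linear=[
    [-0.4,0,0],
    [-0.8,0,0],
    [-1.2,0,0],
    [-1.6,0,0],
    [-2.0,0,0],
    [-2.4,0,0],
    [-2.8,0,0],
    [-3.1,0,0],
    [-3.1,0,0],
    [-3.1,0,0],
  ],
  spin=[0,0,0,0,0,0,0,0,0,0],
  jaw=[1,1,1,1,1,1,1,1,1,1],
)

```text
clock: 7.88
tcp_pos: [0.6077, -0.0003, 0.0333]
ee_rot: [-0.0, 0.754, 0.657, 0.0]
contact_force: [0.3, -0.4, -3.9]
finger_gap: 0.64
```

```bash
python3 st.py
```

```text
dock tcp [0.0085 0.002  0.0333] F dock [-0.4  -0.35 -3.94] T [ 0.03 -0.01  0.01] gap 0.64 7.8833
```

carry_out(
  linear=[
    [-0.1,0,0.1],
    [-0.2,0,0.1],
    [-0.3,0,0.1],
    [-0.4,0,0.1],
    [-0.5,0,0.1],
    [-0.6,0,0.1],
    [-0.6,0,0.1],
  ],
  spin=[0,0,0,0,0,0,0],
  jaw=[1,1,1,1,1,1,1],
)

```text
clock: 8.47
tcp_pos: [0.6071, -0.0046, 0.0326]
ee_rot: [-0.001, 0.754, 0.657, 0.001]
contact_force: [-0.6, 5.3, -2.2]
finger_gap: 0.645
```

```bash
python3 st.py
```

```text
dock tcp [0.0041 0.002  0.0326] F dock [ 5.15  1.36 -2.16] T [ 0.07 -1.01  0.04] gap 0.645 8.4667
```

carry_out(
  linear=[
    [0.1,0,0.1],
    [0.1,0,0.2],
    [0.1,0,0.3],
    [0,0,0.3],
    [-0.1,0,0.3],
    [-0.2,0,0.3],
    [-0.2,0,0.3],
  ],
  spin=[0,0,0,0,0,0,0],
  jaw=[1,1,1,1,1,1,1],
)

```text
clock: 9.05
tcp_pos: [0.6075, -0.0047, 0.0305]
ee_rot: [-0.002, 0.754, 0.656, 0.003]
contact_force: [0.4, 15.6, 2.4]
finger_gap: 0.644
```

```bash
python3 st.py
python3 - <<'E'
from h import *
for n in("scene","top"):
    p,d,c=cam(n);P=cloud(d,c);cv2.imwrite(f"pics/{n}4.png",p[:,:,::-1])
    hsv=cv2.cvtColor(p,cv2.COLOR_RGB2HSV);L=(P-O)@E
    k=(abs(L[...,2]-.06)<.007)&(abs(L[...,1])<.03)&(L[...,0]<.09)&(L[...,0]>-.1)&(hsv[...,0]>100)&(hsv[...,0]<125)&(hsv[...,1]>100)
    print(n,k.sum(),np.percentile(L[k][:,0],[0,2,98,100]).round(4),np.percentile(L[k][:,1],[2,98]).round(4))
    for a in(-.07,-.05,-.03,0,.03,.05,.065):
        q=k&(abs(L[...,0]-a)<.008); print(a,q.sum(),np.median(L[q][:,2]).round(4) if q.sum() else "",end=" ")
    print()
s=cv2.imread("pics/scene4.png")[120:250,180:320];t=cv2.imread("pics/top4.png")[150:230,220:330]
cv2.imwrite("pics/v4.png",np.hstack([cv2.resize(s,(400,371)),cv2.resize(t,(400,371))]))
E
```

```text
dock tcp [0.0041 0.0016 0.0305] F dock [15.48  1.78  2.36] T [ 0.36 -2.2   0.08] gap 0.644 9.05
scene 239 [-0.0783 -0.0769  0.0794  0.0809] [-0.0293  0.027 ]
-0.07 32 0.0597 -0.05 15 0.0579 -0.03 1 0.0595 0 4 0.0565 0.03 35 0.059 0.05 51 0.0595 0.065 33 0.0587 
top 83 [-0.0776 -0.077   0.0566  0.0576] [-0.0243  0.0289]
-0.07 44 0.0605 -0.05 2 0.0612 -0.03 11 0.0611 0 0  0.03 0  0.05 19 0.0616 0.065 2 0.0606
```

View pics/v4.png

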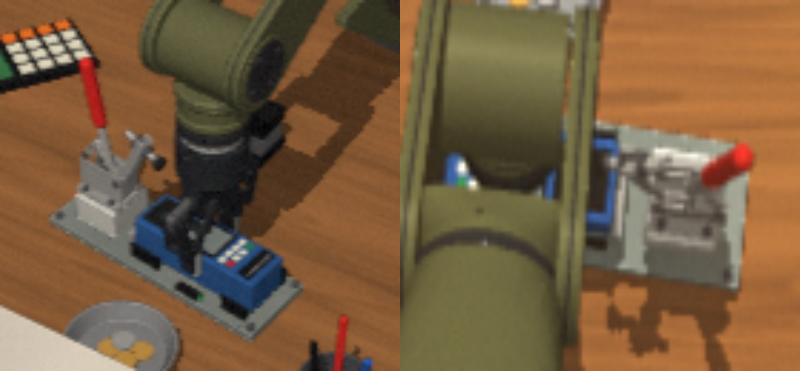

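The machine is in the nest with its tail on the end stop. The x force rises to 15 N with no motion at the same TCP x, and both cameras put the tail about 2 mm from the nominal stop. I ease off, lower a touch and release.

carry_out(
  linear=[
    [0.1,0,0.1],
    [0.1,0,0.2],
    [0.1,0,0.25],
    [0.1,0,0.25],
    [0.1,0,0.25],
    [0.1,0,0.25],
    [0.1,0,0.25],
    [0.1,0,0.25],
    [0.1,0,0.25],
  ],
  spin=[0,0,0,0,0,0,0,0,0],
  jaw=[1,1,1,0.2,-0.2,-0.6,-1,-1,-1],
)

```text
clock: 9.9
tcp_pos: [0.6069, -0.0077, 0.027]
ee_rot: [0.0, 0.754, 0.657, -0.0]
contact_force: [0.3, 0.7, 0.9]
finger_gap: 1.001
```

```bash
python3 st.py
```

```text
dock tcp [0.0011 0.0018 0.027 ] F dock [ 0.78 -0.24  0.9 ] T [ 0.02 -0.   -0.04] gap 1.001 9.9
```

carry_out(
  linear=[
    [0,0,-1],
    [0,0,-4],
    [0,0,-8],
    [0,0,-12],
    [0,0,-16],
    [0,0,-20],
    [3,0,-24],
    [6,0,-25],
    [6,0,-25],
  ],
  spin=[0,0,0,0,0,0,0,0,0],
  jaw=[-1,-1,-1,-1,0,1,1,1,1],
)

```text
clock: 10.65
tcp_pos: [0.6177, 0.056, 0.2849]
ee_rot: [0.003, 0.753, 0.658, 0.005]
contact_force: [1.3, -0.8, 0.5]
finger_gap: 0.299
```

```bash
python3 st.py
python3 - <<'E'
from h import *
for n in("scene","top"):
    p,d,c=cam(n);P=cloud(d,c);cv2.imwrite(f"pics/{n}5.png",p[:,:,::-1])
    hsv=cv2.cvtColor(p,cv2.COLOR_RGB2HSV);L=(P-O)@E
    b=(hsv[...,0]>100)&(hsv[...,0]<125)&(hsv[...,1]>100)
    k=b&(abs(L[...,2]-.058)<.006)&(abs(L[...,1])<.035)&(abs(L[...,0])<.1)
    if k.sum():
        print(n,k.sum(),np.percentile(L[k][:,0],[0,2,98,100]).round(4),np.percentile(L[k][:,1],[2,98]).round(4))
        for a in(-.07,-.03,0,.03,.065):
            q=k&(abs(L[...,0]-a)<.008); print(a,q.sum(),np.median(L[q][:,2]).round(4) if q.sum() else "",end=" ")
    r=((hsv[...,0]<6)|(hsv[...,0]>174))&(hsv[...,1]>170)&(hsv[...,2]>70)&(L[...,2]>.1)&(L[...,2]<.23)&(abs(L[...,1])<.03)&(L[...,0]<-.08)&(L[...,0]>-.22)
    q=L[r];print("\nred",r.sum());f=np.polyfit(q[:,2],q[:,0],1);print("angle",np.degrees(np.arctan2(1,-f[0])),"x at z=.15,.21",np.polyval(f,[.15,.21]).round(4),"z",np.percentile(q[:,2],[1,99]),"y",q[:,1].mean())
    a=(L[...,0]>-.1)&(L[...,0]<-.05)&(L[...,2]>.1)&(abs(L[...,1])<.03);q=L[a&(L[...,2]<.2)];print("foot/arm",len(q),q.min(0),q.max(0))
s=cv2.imread("pics/scene5.png")[120:250,180:320]
cv2.imwrite("pics/v5.png",cv2.resize(s,(700,650))[:600])
E
```

```text
dock tcp [ 6.570e-02 -1.000e-04  2.849e-01] F dock [-0.57 -1.38  0.47] T [0.01 0.01 0.03] gap 0.299 10.65
scene 332 [-0.0772 -0.0737  0.0797  0.0815] [-0.0302  0.0249]
-0.07 33 0.06 -0.03 45 0.0582 0 25 0.0569 0.03 35 0.0561 0.065 29 0.0553 
red 117
angle 76.688487887041 x at z=.15,.21 [-0.1457 -0.1599] z [0.1405581  0.21605527] y -0.00322829222805567
foot/arm 92 [-0.09972924 -0.01151818  0.10511547] [-0.06144783  0.0096211   0.15046175]
top 213 [-0.0758 -0.0748  0.0794  0.0814] [-0.0259  0.0284]
-0.07 36 0.0609 -0.03 49 0.0598 0 25 0.0584 0.03 5 0.0615 0.065 6 0.0573 
red 68
angle 74.70311964505336 x at z=.15,.21 [-0.1424 -0.1588] z [0.14486706 0.22081137] y 0.004431935371600808
foot/arm 91 [-0.09974692 -0.00617526  0.10487377] [-0.05841497  0.00965694  0.1526781 ]
```

View pics/v5.png

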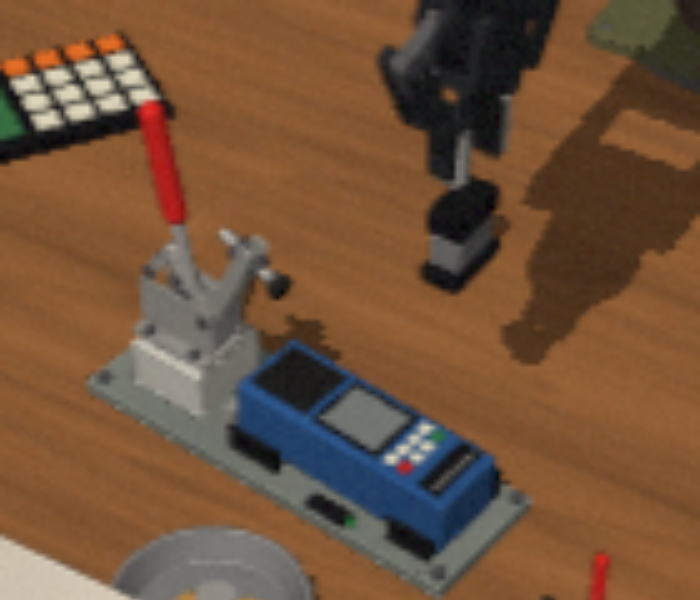

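The machine lies home with its tail slightly raised by the contacts, as expected (z .060 at the tail, .056 at the printer end). The handle stands about 76° up with its tip near dock (-160, 219) mm, and the foot is clear.

```bash
python3 -c "
from h import *
to(dock([-.115,.001,.192]),TH)"
```

```text
at [0.6154 0.053  0.2788] xang 1.4346 gap 0.116 F [ 1.02 -0.06 -1.04] t 10.75
cm [-1.774e+01  1.000e-02  8.680e+00] spin 0.0016
```

carry_out(
  linear=[
    [-3.5,0,0],
    [-7,0,0],
    [-10.5,0,0],
    [-14,0,0],
    [-16.5,0,2],
    [-17.2,0,5],
    [-17.2,0,7],
    [-17.2,0,8.5],
    [-17.2,0,8.5],
    [-17.2,0,8.5],
  ],
  spin=[0,0,0,0,0,0,0,0,0,0],
  jaw=[1,1,1,1,1,1,1,1,1,1],
)

```text
clock: 11.58
tcp_pos: [0.5897, -0.1185, 0.1895]
ee_rot: [-0.002, 0.755, 0.656, -0.001]
contact_force: [-0.8, -0.1, 0.5]
finger_gap: -0.004
```

```bash
python3 st.py
```

```text
dock tcp [-0.1111  0.0036  0.1895] F dock [-0.17  0.76  0.46] T [-0.02 -0.    0.01] gap -0.004 11.5833
```

carry_out(
  linear=[
    [-0.6,0.1,0],
    [-1.2,0.2,0],
    [-1.7,0.2,0],
    [-2.2,0.2,0],
    [-2.6,0.2,0.1],
    [-3.0,0.2,0.2],
    [-3.4,0.2,0.3],
    [-3.8,0.2,0.4],
    [-4.1,0.2,0.5],
    [-4.4,0.2,0.6],
    [-4.4,0.2,0.6],
    [-4.4,0.2,0.6],
  ],
  spin=[0,0,0,0,0,0,0,0,0,0,0,0],
  jaw=[1,1,1,1,1,1,1,1,1,1,1,1],
)

```text
clock: 12.58
tcp_pos: [0.5871, -0.1621, 0.1855]
ee_rot: [-0.0, 0.754, 0.657, -0.0]
contact_force: [0.4, 0.1, 0.3]
finger_gap: -0.001
```

```bash
cat >> st.py <<'E'
import sys
if len(sys.argv)>1:
  p,d,c=cam("scene");P=cloud(d,c);L=(P-O)@E
  hsv=cv2.cvtColor(p,cv2.COLOR_RGB2HSV)
  r=((hsv[...,0]<6)|(hsv[...,0]>174))&(hsv[...,1]>170)&(hsv[...,2]>70)&(L[...,2]>.08)&(L[...,2]<.23)&(abs(L[...,1])<.03)&(L[...,0]<-.08)&(L[...,0]>-.28)
  q=L[r][:,[0,2]];m=q.mean(0);v=np.linalg.svd(q-m,full_matrices=False)[2][0];s=(q-m)@v
  print("red",r.sum(),"mean",m.round(4),"ang",np.degrees(np.arctan2(abs(v[1]),abs(v[0]))).round(1),"ends",(m+v*s.min()).round(4),(m+v*s.max()).round(4))
E
python3 st.py 1
```

```text
dock tcp [-0.1546  0.0002  0.1855] F dock [ 0.11 -0.42  0.32] T [-0.03 -0.05 -0.01] gap -0.001 12.5833
red 76 mean [-0.1613  0.1677] ang 67.5 ends [-0.1763  0.2037] [-0.1501  0.1406]
```

carry_out(
  linear=[
    [-0.4,-0.1,0.1],
    [-0.8,-0.1,0.3],
    [-1.1,-0.1,0.5],
    [-1.4,-0.1,0.8],
    [-1.6,-0.1,1.1],
    [-1.8,-0.1,1.3],
    [-1.8,-0.1,1.3],
  ],
  spin=[0,0,0,0,0,0,0],
  jaw=[1,1,1,1,1,1,1],
)

```text
clock: 13.22
tcp_pos: [0.5832, -0.18, 0.1718]
ee_rot: [-0.0, 0.754, 0.656, -0.001]
contact_force: [0.1, 0.3, 0.1]
finger_gap: 0.001
```

```bash
python3 st.py 1
```

```text
dock tcp [-0.1729  0.0015  0.1718] F dock [ 0.29 -0.06  0.06] T [-0.04 -0.07 -0.01] gap 0.001 13.2167
red 85 mean [-0.1778  0.1622] ang 48.0 ends [-0.2045  0.1918] [-0.1565  0.1386]
```

carry_out(
  linear=[
    [-0.3,0,0.2],
    [-0.6,0,0.5],
    [-0.8,0,0.8],
    [-1.0,0,1.0],
    [-1.0,0,1.0],
  ],
  spin=[0,0,0,0,0],
  jaw=[1,1,1,1,1],
)

```text
clock: 13.68
tcp_pos: [0.5819, -0.19, 0.1618]
ee_rot: [-0.0, 0.754, 0.657, -0.001]
contact_force: [0.6, -0.1, -0.4]
finger_gap: 0.0
```

```bash
python3 st.py 1
```

```text
dock tcp [-0.1829  0.0015  0.1618] F dock [-0.01 -0.59 -0.4 ] T [-0.01 -0.02 -0.04] gap 0.0 13.6833
red 91 mean [-0.1886  0.1544] ang 34.7 ends [-0.2234  0.1785] [-0.1595  0.1342]
```

carry_out(
  linear=[
    [-0.1,0,0.2],
    [-0.2,0,0.4],
    [-0.3,0,0.6],
    [-0.3,0,0.6],
  ],
  spin=[0,0,0,0],
  jaw=[1,1,1,1],
)

```text
clock: 14.07
tcp_pos: [0.5821, -0.1929, 0.1572]
ee_rot: [0.0, 0.754, 0.657, -0.0]
contact_force: [-0.6, 1.2, 2.3]
finger_gap: 0.001
```

```bash
python3 st.py
```

```text
dock tcp [-0.1858  0.0008  0.1572] F dock [1.08 0.71 2.31] T [ 0.15  0.07 -0.02] gap 0.001 14.0667
```

carry_out(
  linear=[
    [-0.1,0,0.2],
    [-0.2,0,0.4],
    [-0.2,0,0.4],
  ],
  spin=[0,0,0],
  jaw=[1,1,1],
)

```text
clock: 14.32
tcp_pos: [0.5819, -0.1949, 0.1532]
ee_rot: [0.001, 0.754, 0.657, -0.0]
contact_force: [-0.3, -0.3, 4.1]
finger_gap: 0.001
```

```bash
python3 st.py
```

```text
dock tcp [-0.1878  0.0008  0.1532] F dock [-0.33  0.27  4.13] T [ 0.12  0.12 -0.08] gap 0.001 14.3167
```

carry_out(
  linear=[
    [-0.1,0,0.2],
    [-0.1,0,0.4],
    [-0.1,0,0.4],
  ],
  spin=[0,0,0],
  jaw=[1,1,1],
)

```text
clock: 14.57
tcp_pos: [0.5821, -0.1961, 0.1501]
ee_rot: [0.001, 0.754, 0.657, 0.0]
contact_force: [-1.6, -0.3, 8.1]
finger_gap: -0.001
```

carry_out(
  linear=[
    [-0.1,0,0.2],
    [-0.1,0,0.4],
    [-0.1,0,0.4],
  ],
  spin=[0,0,0],
  jaw=[1,1,1],
)

```text
clock: 14.82
tcp_pos: [0.5822, -0.1973, 0.1468]
ee_rot: [0.001, 0.754, 0.657, 0.0]
contact_force: [-2.1, 0.8, 10.4]
finger_gap: 0.005
```

```bash
python3 st.py 1
```

```text
dock tcp [-1.901e-01  1.000e-04  1.468e-01] F dock [ 0.46  2.18 10.42] T [ 0.36  0.12 -0.03] gap 0.005 14.8167
red 93 mean [-0.1956  0.1416] ang 24.9 ends [-0.2366  0.1606] [-0.1631  0.1265]
```

carry_out(
  linear=[
    [0,-0.1,0.2],
    [0,-0.1,0.2],
  ],
  spin=[0,0],
  jaw=[1,1],
)

```text
clock: 15.03
tcp_pos: [0.5819, -0.1977, 0.1455]
ee_rot: [0.003, 0.754, 0.657, 0.0]
contact_force: [-0.7, -1.6, 10.8]
finger_gap: 0.001
```

carry_out(
  linear=[
    [0,0,0.2],
    [0,0,0.2],
  ],
  spin=[0,0],
  jaw=[1,1],
)

```text
clock: 15.2
tcp_pos: [0.582, -0.1979, 0.1437]
ee_rot: [0.003, 0.754, 0.657, 0.0]
contact_force: [-0.8, -2.5, 10.8]
finger_gap: -0.0
```

carry_out(
  linear=[
    [0,0,0.2],
    [0,0,0.2],
  ],
  spin=[0,0],
  jaw=[1,1],
)

```text
clock: 15.37
tcp_pos: [0.5821, -0.1977, 0.1416]
ee_rot: [0.003, 0.754, 0.657, 0.001]
contact_force: [-0.3, -1.4, 11.5]
finger_gap: 0.001
```

carry_out(
  linear=[
    [0,0,0.2],
    [0,0,0.2],
  ],
  spin=[0,0],
  jaw=[1,1],
)

```text
clock: 15.53
tcp_pos: [0.5821, -0.1977, 0.1394]
ee_rot: [0.003, 0.754, 0.657, 0.001]
contact_force: [-1.0, -1.2, 9.4]
finger_gap: -0.002
```

Force is past its peak and falling; the over-centre point is near.

carry_out(
  linear=[
    [0,0,0.2],
    [0,0,0.2],
  ],
  spin=[0,0],
  jaw=[1,1],
)

```text
clock: 15.7
tcp_pos: [0.5819, -0.1977, 0.137]
ee_rot: [0.003, 0.754, 0.657, 0.0]
contact_force: [-0.2, -2.5, 6.8]
finger_gap: 0.002
```

carry_out(
  linear=[
    [0,0,0.2],
    [0,0,0.2],
  ],
  spin=[0,0],
  jaw=[1,1],
)

```text
clock: 15.87
tcp_pos: [0.5816, -0.1973, 0.1341]
ee_rot: [0.002, 0.754, 0.657, 0.001]
contact_force: [1.6, -0.7, 3.8]
finger_gap: -0.001
```

carry_out(
  linear=[
    [0,0,0.2],
    [0,0,0.2],
  ],
  spin=[0,0],
  jaw=[1,1],
)

```text
clock: 16.03
tcp_pos: [0.5802, -0.1962, 0.1302]
ee_rot: [-0.0, 0.754, 0.657, -0.0]
contact_force: [-1.2, 1.2, -0.9]
finger_gap: -0.003
```

carry_out(
  linear=[
    [0,0,0.2],
    [0,0,0.2],
  ],
  spin=[0,0],
  jaw=[1,1],
)

```text
clock: 16.2
tcp_pos: [0.58, -0.1962, 0.128]
ee_rot: [-0.0, 0.754, 0.657, -0.0]
contact_force: [-0.0, -0.4, 2.8]
finger_gap: -0.001
```

```bash
python3 st.py 1
```

```text
dock tcp [-0.1893  0.0025  0.128 ] F dock [-0.43 -0.02  2.84] T [ 0.02  0.1  -0.04] gap -0.001 16.2
red 97 mean [-0.2038  0.1259] ang 14.9 ends [-0.2452  0.1369] [-0.1665  0.116 ]
```

Force fell to nothing, so the handle snapped away; contact is coming back. One more small step checks that it is on its stop.

carry_out(
  linear=[
    [0,0,0.15],
    [0,0,0.15],
    [0,0,0.15],
  ],
  spin=[0,0,0],
  jaw=[1,1,1],
)

```text
clock: 16.5
tcp_pos: [0.5804, -0.1963, 0.1276]
ee_rot: [-0.0, 0.754, 0.657, -0.0]
contact_force: [-1.7, -0.2, 5.0]
finger_gap: -0.001
```

```bash
python3 st.py 1
```

```text
dock tcp [-0.1894  0.0021  0.1276] F dock [-0.4   1.71  5.  ] T [ 0.21  0.11 -0.  ] gap -0.001 16.5
red 97 mean [-0.2037  0.1263] ang 14.7 ends [-0.2433  0.1367] [-0.1667  0.1166]
```

The handle is rigid: 5 N and almost no motion. Backing off and checking.

carry_out(
  linear=[
    [0,0,-1],
    [0,0,-4],
    [0,0,-8],
    [0,0,-12],
    [0,0,-14],
    [0,0,-14],
    [0,0,-14],
    [0,0,-14],
  ],
  spin=[0,0,0,0,0,0,0,0],
  jaw=[1,1,1,1,1,1,1,1],
)

```text
clock: 17.22
tcp_pos: [0.5798, -0.1958, 0.2658]
ee_rot: [-0.001, 0.754, 0.657, -0.0]
contact_force: [0.1, -0.0, 0.2]
finger_gap: -0.001
```

```bash
python3 st.py 1
python3 - <<'E'
from h import *
for n in("scene","top"):
    p,d,c=cam(n);P=cloud(d,c);cv2.imwrite(f"pics/{n}6.png",p[:,:,::-1])
    hsv=cv2.cvtColor(p,cv2.COLOR_RGB2HSV);L=(P-O)@E
    b=(hsv[...,0]>100)&(hsv[...,0]<125)&(hsv[...,1]>100)
    k=b&(abs(L[...,2]-.058)<.006)&(abs(L[...,1])<.035)&(abs(L[...,0])<.1)
    print(n,k.sum(),np.percentile(L[k][:,0],[0,2,98,100]).round(4),np.percentile(L[k][:,1],[2,98]).round(4))
    for a in(-.07,-.03,0,.03,.065):
        q=k&(abs(L[...,0]-a)<.008); print(a,q.sum(),np.median(L[q][:,2]).round(4) if q.sum() else "",end=" ")
    print()
s=cv2.imread("pics/scene6.png")[120:250,180:320];cv2.imwrite("pics/v6.png",cv2.resize(s,(640,594)))
E
```

```text
dock tcp [-0.189   0.0028  0.2658] F dock [-0.03 -0.1   0.15] T [-0.01 -0.   -0.01] gap -0.001 17.2167
red 114 mean [-0.203  0.126] ang 15.1 ends [-0.2402  0.136 ] [-0.1667  0.1162]
scene 279 [-0.0785 -0.0747  0.0781  0.0803] [-0.0296  0.0254]
-0.07 17 0.0556 -0.03 40 0.0554 0 18 0.0545 0.03 33 0.0551 0.065 33 0.0552 
top 317 [-0.0763 -0.0748  0.0787  0.0801] [-0.0258  0.0281]
-0.07 29 0.0571 -0.03 52 0.0569 0 20 0.0561 0.03 34 0.057 0.065 21 0.0565
```

View pics/v6.png

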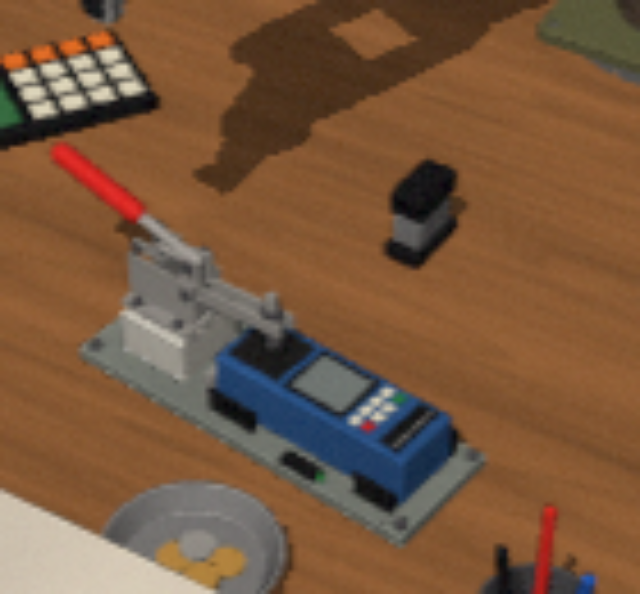

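The handle stays down at 15° with the gripper away. The foot is on the pad and the machine lies flat and home.

```bash
python3 -c "
from workcell import ctrl
print(ctrl.job_done())"
```

```text
the job is handed in; nothing more can be done
None
```

The blue machine is in the dock, tail against the end stop, and the toggle clamp is locked on it. I handed the job in at about 17 s of the 61 s allowed; no verdict came back.

- **Seating:** I lowered the machine into the nest and slid it tail first onto the stop. The x force rose from 5 to 15 N with no movement, against the 60 N limit. I then released it.
- **Clamp:** The push on the handle peaked at about 11.5 N, then dropped to zero as it snapped over centre. It met a rigid stop at 5 N, and I backed off there.
- **Last checks:** With the gripper clear, the handle stayed at 15°. The machine's top was level to about 1 mm at 55–57 mm in both cameras, down from 60 mm at the tail before clamping.
- **Disagreements:** The two cameras differed by 3–5 mm in world x, so I checked them against the robot using the held machine. Both place the machine's centre about 2 mm from my estimated dock origin. I trusted the rigid contact at the stop over that figure.
- **Not measured:** The foot's force on the machine cannot be read directly. I did not measure whether the other objects moved; the robot made no contact with them that I noticed.

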